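# Aim the bench magnifier at the blue bracelet

### The job

Swing and tilt the bench magnifier's head by its red ball knob so that, once you have let go and the springy neck has settled, it looks straight at the blue and yellow bracelet: the line through the middle of the lens, square to the glass, must run through the middle of that bracelet to within about a centimetre. Do not touch the lens glass, and leave both bracelets, the bead boxes, the wire spool and the pliers where they are.

Things in the scene. Friction and masses are not known exactly. Their poses are not given: they have to be found in the camera images.
- lens: The glass lens, 100 mm across, in a white round frame (122 mm across, 18 mm thick) of the magnifier's head. Origin: centre of the lens. Its z is the lens axis, square to the glass, pointing up when the head is level; its -x points outwards to the knob, away from the column; its y is parallel to the tilt hinge. The lens must look down its -z at the bracelet.
- knob (a point): Centre of the red ball knob, 22 mm in diameter, at the end of a thin stem (8 mm thick, 40 mm long) on the outer edge of the head: at (-102, 0, +21) mm from the lens centre in the lens's axes, about 30 mm clear of the frame. A pinched ball can pivot between the fingers.
- tilt_hinge (a point): Middle of the horizontal tilt hinge, 100 mm out from the swivel axis, 200 mm above the table, at (+90, 0, 0) mm in lens axes. The head (0.15 to 0.35 kg) tilts here, 0.8 rad either way from level. Friction holds it (about 0.5 N m), but head and neck are springy: they flex before a joint slips, and when let go spring back 0.05 to 0.3 rad, in tilt and swivel alike (most after lifting).
- swivel_axis (a point): Point on the vertical axis of the fixed column (24 mm thick, round white base 170 mm across), at the tilt hinge's height, 200 mm above the table. Arm and head swivel about this axis, 1.4 rad either way from the middle; friction about 0.6 N m, springy as told for the tilt hinge. The cap on the column ends 20 mm above this point.
- bracelet_blue: The blue bracelet with single yellow beads: a loose ring of 10 mm beads, 67 mm outer diameter, lying flat on a square grey pad (94 mm, 11 mm above the table). Origin: centre of the ring, at its underside. This is the one to look at.
- bracelet_green: The green and white bracelet, same size, on the other grey pad; origin as above. Bystander; the two pads swap places between runs.
- beads0: open clear box 52 x 52 x 34 mm of red beads; origin: centre of its underside. Bystander
- beads1: open clear box 52 x 52 x 34 mm of yellow beads; origin: centre of its underside. Bystander
- beads2: open clear box 52 x 52 x 34 mm of blue beads; origin: centre of its underside. Bystander
- beads3: open clear box 52 x 52 x 34 mm of orange beads; origin: centre of its underside. Bystander
- spool: Wire spool, 36 mm across, 30 mm tall, white with brass wire; origin: centre of its underside. Bystander
- pliers: Small pliers with yellow handles lying flat, 140 mm long, 12 mm tall; origin near the joint of the pliers, on the table. Bystander
There are look-alikes about, which are no part of the job. What is shaped like the bracelet_blue but orange is not meant.

How it is judged:
By the outcome, as a careful person would: the job done as asked, in the order asked, and still so for the second after the job is handed in, with the robot touching nothing.
It also fails if it takes over 72 s, if anything falls off the work surface, if the arm or the gripper's body presses on something with over 40 N, if the wrist force passes 120 N, or if a joint passes its speed limit or range.

### The arm

A 6-joint arm with a two-finger parallel gripper is mounted at the origin on the work surface. World frame = base frame: x ahead of the robot, y to its left, z up, the work surface at z = 0. Lengths are in m, angles in rad, forces in N, time in s.
With the tool pointing down it reaches from about 0.375 to 0.75 m from the base axis. Payload 9 kg.
Tool frame: the origin (TCP) lies on the centre line of the jaws, within the pads' length; the fingertips stand 19 mm ahead of it and the grasp point (between the pads) is the TCP (manip.tcp_to_tips is the distance from the TCP to the fingertips, in m); z points along the fingers, y is the line along which they close (so a half turn about z gives the same grasp; the last joint's range is limited). The gripper opens to 85 mm and grips with 20 to 120 N. Pads are 22 mm wide; open, the fingers measure 114 mm over their backs; the gripper's body (76 mm by 85 mm) begins 54 mm behind the grasp point. The pads swing forward as they close: fully open they stand 13 mm farther back than shut.
Start: joints at [-1.375, 0.104, 0.097, 1.564, 0, 1.353], TCP at [0.241, -0.549, 0.219] pointing down, gripper open.
Joint ranges: [-2.99, 2.99], [-0.84, 1.86], [-1.1, 1.16], [-1.84, 2.11], [-1.51, 1.56], [-3.14, 3.14]. Speed limits (rad/s): [2.22, 2.22, 2.57, 3.14, 3.14, 3.14].

### API

Orientations are given as a rotation vector (axis times angle).
In Python, from station import readout, capture, job, manip gives the robot as it stands.
- The arm moves only by the shell command python3 -m inch 'ROWS' [FORCE]. ROWS is a JSON object of lists of equal length, an entry for each row: "delta_rot": the turn, a rotation vector about the tool's x, y, z in units of 5 degrees (1.0 is 5 degrees), a list of three; "delta_pos": the shift along the tool's x, y, z in units of 25 mm (1.0 is 25 mm), a list of three; "grip": the opening, from 0 (shut) to 1 (fully open). A call has 1 to 10 rows; each row is the pose to reach, as a shift and turn from the pose commanded when the call began, along the tool's axes at that moment; what a row does not reach only later rows make up. A row lasts 1/12 s, in which the tool goes at most 41.7 mm and 7.16 degrees, less where a joint would pass 70% of its speed; a pose out of reach is approached as far as the arm can. A call with a gripper value outside its range is refused whole. The fingers move at their own pace and stop on an object; FORCE is the grip in N (left out, the last holds). Time passes only in rows, so rows that repeat a pose let the fingers close. It gives the time, the measured TCP pose, the force, the opening and the grip force at its end, in the units of the state.
- readout.read_state(): the state, without advancing time (a new reading comes with each control period).
- capture(name): name is "scene" or "side" or "wrist"; returns a dict with "frame" (384x512x3 uint8, blue, green, red), "fovy" (degrees; the focal length in pixels is half the picture's height over the tangent of half this angle, whatever the lens; pixels are square), "cx", "cy" (the principal point, pixels), "k1" (the pictures are not rectified: a ray, as slopes to the right and down, at radius r is drawn at 1 + k1 r^2 times it, then the intrinsics apply), "view" (4x4, takes a point from world to camera coordinates). Camera axes: x right, y up, looking along -z (the intrinsics and any distortion apply to the point x, -y, -z); pixel columns grow to the right and rows downward; lengths in m; the calibration is good to about 2 mm. A picture is of the moment at which its call begins. There is no depth.
- job.hand_in(): hands the job in; it is judged then, once.
The state is a dict: "time": time; "joints": joint angles; "dq": joint speeds; "tau": joint torques, N m; "eef_pos": TCP position; "eef_rot": TCP orientation; "contact_force": force on the tool from outside, world axes, zero at the start; "moment": the same for the moment, N m; "opening": finger opening in m; "gripper_force": force on a finger pad.
Only numpy, scipy, OpenCV 4.12 (cv2) and the standard library are available. Lean on these libraries where they do the work, as an engineer would, in place of code of your own. Each camera call takes 0.05 s, during which the arm holds its last target. There are 200 camera calls.

## Working session

There is one attempt and no reset: what is moved stays moved. The work goes in short steps, Python scripts to look and compute and a shell command to move; the robot and the scene stay as the last step left them, time stands still between calls to the robot, and variables do not carry over. Pictures are saved under pics/ and viewed, at most 10 in all, crops included, and the job is handed in when it is done.

```bash
mkdir -p pics; ls; python3 - <<'E'
from station import readout, capture, job, manip
import cv2,numpy as np
print(readout.read_state())
fs=[]
for n in("scene","side"):
    c=capture(n); cv2.imwrite(f"pics/{n}0.png",c["frame"]); print(n,c["fovy"],c["cx"],c["cy"],c["k1"],np.round(c["view"],3).tolist())
E
```

```text
pics
{'time': 0.0, 'joints': array([-1.37474102e+00,  1.04688426e-01,  9.64646170e-02,  1.56387960e+00,
        8.14033852e-06,  1.35310086e+00]), 'dq': array([ 0.00051299,  0.00069366, -0.00249154, -0.00046474,  0.0011456 ,
        0.0001692 ]), 'tau': array([-2.50383655e-04, -5.56935096e+01,  5.03649795e+01,  1.71084126e-02,
       -3.09143716e-04,  1.66109652e-05]), 'eef_pos': array([ 0.2411736 , -0.54902379,  0.21812613]), 'eef_rot': array([-3.07332699e+00, -6.45023855e-01, -3.49863563e-05]), 'contact_force': array([-0.3031211 ,  0.10270068, -0.19084781]), 'moment': array([ 0.02607164,  0.0573416 , -0.022887  ]), 'gripper_force': 0.0, 'opening': 0.08526809058768382}
scene 49.84226470837261 251.53345485659142 196.27401853773705 0.014424098532883282 [[0.029, 0.999, 0.018, 0.005], [-0.693, 0.007, 0.721, 0.311], [0.721, -0.033, 0.692, -1.452], [0.0, 0.0, 0.0, 1.0]]
side 49.99134894747155 259.46317620347475 193.05792033744828 0.017070822148516646 [[-0.994, -0.105, 0.021, 0.603], [0.076, -0.555, 0.828, -0.18], [-0.075, 0.825, 0.56, -1.096], [0.0, 0.0, 0.0, 1.0]]
```

View pics/scene0.png

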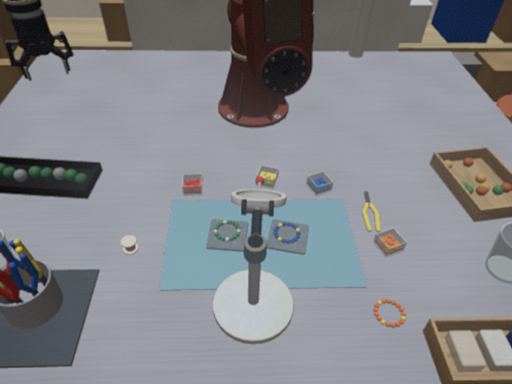

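View pics/side0.png

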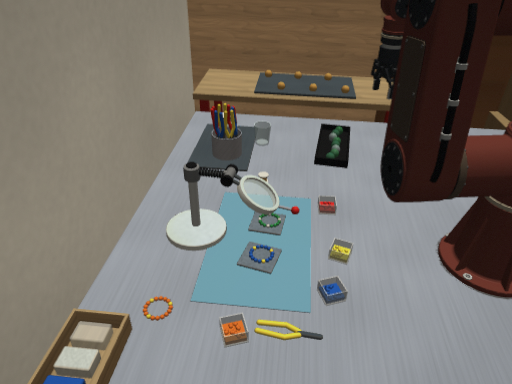

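The scene view shows the knob near (260,181), the column cap near (256,241), the blue bracelet at (288,232) and the green one at (227,231). The side view shows the knob at (295,210), the cap at (192,167), the lens at (259,194) and the blue bracelet at (262,254).

```bash
cat > h.py <<'E'
from station import readout, capture, job, manip
import cv2,numpy as np
from scipy.optimize import brentq
def ray(c,p):
    f=192/np.tan(np.radians(c["fovy"])/2)
    K=np.array([[f,0,c["cx"]],[0,f,c["cy"]],[0,0,1]])
    x,y=cv2.undistortPoints(np.array([[p]],float),K,np.array([c["k1"],0,0,0.]))[0,0]
    R=c["view"][:3,:3];t=c["view"][:3,3]
    d=R.T@np.array([x,-y,-1]);return -R.T@t,d/np.linalg.norm(d)
def plane(c,p,z):
    o,d=ray(c,p);return o+d*(z-o[2])/d[2]
def tri(c1,p1,c2,p2):
    o,d=ray(c1,p1);q,e=ray(c2,p2)
    s=np.linalg.lstsq(np.stack([d,-e],1),q-o,rcond=None)[0]
    a=o+s[0]*d;b=q+s[1]*e;return (a+b)/2,np.linalg.norm(a-b)
def blobs(c,lo,hi,roi=None,amin=8):
    hsv=cv2.cvtColor(c["frame"],cv2.COLOR_BGR2HSV)
    m=cv2.inRange(hsv,np.array(lo),np.array(hi))
    if lo[0]==0 and hi[0]<=8: m|=cv2.inRange(hsv,np.array((172,lo[1],lo[2])),np.array((180,255,255)))
    if roi: z=np.zeros_like(m);x0,y0,x1,y1=roi;z[y0:y1,x0:x1]=m[y0:y1,x0:x1];m=z
    n,_,st,ce=cv2.connectedComponentsWithStats(m)
    return sorted([(int(st[i,4]),*np.round(ce[i],1).tolist(),*st[i,:4].tolist()) for i in range(1,n) if st[i,4]>=amin],reverse=True),m
E
python3 - <<'E'
from h import *
s=capture("scene");d=capture("side")
for n,c,r1,r2 in(("s",s,(245,170,275,195),(265,215,310,250)),("d",d,(285,200,305,220),(240,238,285,272))):
    print(n,"knob",blobs(c,(0,130,60),(8,255,255),r1)[0])
    b,m=blobs(c,(100,120,40),(125,255,255),r2,3);y,m2=blobs(c,(20,120,80),(35,255,255),r2,2)
    print(b[:8],y[:6]);q=cv2.findNonZero(m|m2);el=cv2.fitEllipse(cv2.convexHull(q));print("ell",el,plane(c,el[0],.016))
for n,c,r in(("s",s,(180,140,330,280)),("d",d,(170,150,320,290))):
    x0,y0,x1,y1=r;cv2.imwrite(f"pics/c{n}.png",cv2.resize(c["frame"][y0:y1,x0:x1],None,fx=5 if n=="s" else 5,fy=4 if 0 else 5,interpolation=2)[:600,:800] if 0 else cv2.resize(c["frame"][y0:y1,x0:x1],None,fx=4,fy=4,interpolation=2))
E
```

```text
s knob [(25, 259.4, 178.9, 256, 177, 7, 5)]
[(42, 293.9, 237.8, 286, 232, 14, 11), (31, 275.7, 231.3, 274, 226, 5, 12), (14, 286.0, 223.5, 283, 223, 7, 2), (11, 293.3, 225.5, 291, 224, 6, 4), (7, 283.0, 240.3, 282, 239, 3, 3)] [(5, 279.2, 238.4, 278, 238, 3, 2), (4, 280.0, 224.5, 279, 224, 3, 2), (3, 297.3, 229.3, 297, 229, 2, 2)]
ell ((286.4371643066406, 232.27366638183594), (19.222068786621094, 25.543046951293945), 97.42874145507812) [0.59394725 0.0635671  0.016     ]
d knob [(45, 294.7, 209.8, 291, 207, 8, 7)]
[(65, 253.2, 255.9, 249, 248, 12, 15), (38, 270.0, 256.7, 266, 252, 8, 10), (38, 263.0, 246.6, 256, 245, 14, 5)] [(10, 263.0, 260.8, 262, 259, 3, 4), (9, 254.1, 247.7, 253, 246, 3, 4), (7, 270.9, 249.7, 270, 249, 3, 3)]
ell ((261.1189880371094, 253.3390655517578), (17.897979736328125, 24.806303024291992), 91.49823760986328) [0.59585277 0.06528093 0.016     ]
```

View pics/cs.png

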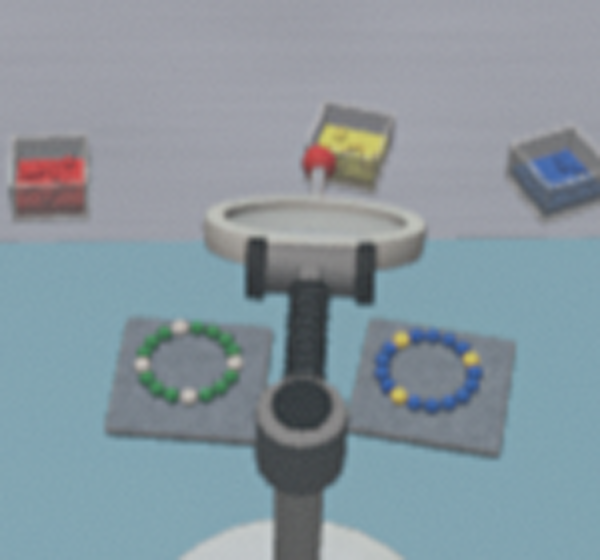

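View pics/cd.png

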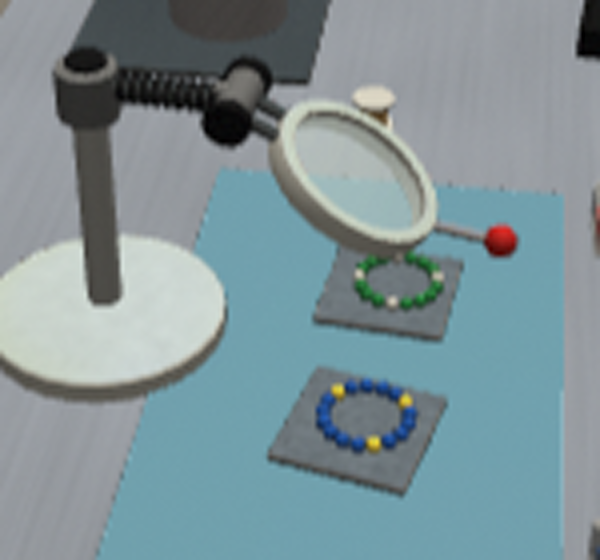

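The crops show the two bracelets beside the column and the neck and head pointing at the robot, knob down. I read these full-image centres, scene then side:
- Cap top: (255.5,240.5) and (191.5,165.5)
- Hinge: (257.8,207.5) and (229.4,174.8)
- Frame: (258.8,197.5) and (258,194.5)

```bash
python3 - <<'E'
from h import *
s=capture("scene");d=capture("side")
P={}
for n,a,b in(("cap",(255.5,240.5),(191.5,165.5)),("hinge",(257.8,207.5),(229.4,174.8)),("lens",(258.8,197.5),(258,194.5)),("knob",(259.4,179.3),(294.9,210)),("blue",(287.5,232.4),(261.7,253.9))):
    P[n],e=tri(s,a,d,b);print(n,P[n].round(4),round(e,4))
print(plane(s,(287.5,232.4),.016),plane(d,(261.7,253.9),.016),"cap",plane(s,(255.5,240.5),.22),plane(d,(191.5,165.5),.22))
for k in("hinge","lens","knob"):
    v=P[k]-P["cap"];print(k,"r",np.hypot(*v[:2]).round(4),"az",np.arctan2(v[1],v[0]).round(4))
v=P["knob"]-P["hinge"];print("tilt",np.arctan2(-v[2],np.hypot(*v[:2]))+np.arctan2(21,192), np.linalg.norm(v))
# target
A=(plane(s,(255.5,240.5),.22)+plane(d,(191.5,165.5),.22))/2
B=(plane(s,(287.5,232.4),.016)+plane(d,(261.7,253.9),.016))/2
w=B-A;R=np.hypot(*w[:2]);az=np.arctan2(w[1],w[0])
f=lambda t:(.1+.09*np.cos(t)-np.tan(t)*(.2-.09*np.sin(t)-.016))-R
t=brentq(f,-.8,.8);k=(.1+.192*np.cos(t)+.021*np.sin(t),.2-.192*np.sin(t)+.021*np.cos(t))
print("A",A,"R",R,"az",az,"t",t,"knob target",A[0]+k[0]*np.cos(az),A[1]+k[0]*np.sin(az),k[1])
E
```

```text
cap [ 0.7878 -0.0237  0.2152] 0.0024
hinge [ 0.6894 -0.0157  0.1999] 0.0006
lens [ 0.6135 -0.0085  0.1523] 0.0033
knob [ 0.5154 -0.0017  0.1178] 0.0045
blue [0.5941 0.0663 0.0154] 0.0004
[0.59439068 0.0661436  0.016     ] [0.59412922 0.06722482 0.016     ] cap [ 0.79048038 -0.02450417  0.22      ] [ 0.78596371 -0.0139631   0.22      ]
hinge r 0.0987 az 3.0607
lens r 0.1749 az 3.0546
knob r 0.2733 az 3.061
tilt 0.5483084126465085 0.19296359163433505
A [ 0.78822204 -0.01923364  0.22      ] R 0.2121395017838868 az 2.7246068809606396 t -0.11645824844802165 knob target 0.5246625012713511 0.0975132381351885 0.2431672293759856
```

```bash
python3 -m inch '{"delta_pos":[[9.4,-7.8,-0.7],[9.4,-7.8,-0.7],[9.4,-7.8,-0.7],[9.4,-7.8,-0.7],[9.4,-7.8,-0.7],[9.4,-7.8,-0.7],[9.4,-7.8,-0.7],[9.4,-7.8,-0.7]],"delta_rot":[[0,0,0],[0,0,0],[0,0,0],[0,0,0],[0,0,0],[0,0,0],[0,0,0],[0,0,0]],"grip":[1,1,1,1,1,1,1,1]}' 30
python3 -m inch '{"delta_pos":[[9.4,-7.8,-0.7],[9.4,-7.8,-0.7],[9.4,-7.8,-0.7],[9.4,-7.8,-0.7],[9.4,-7.8,-0.7],[9.4,-7.8,-0.7],[9.4,-7.8,-0.7],[9.4,-7.8,-0.7],[9.4,-7.8,-0.7]],"delta_rot":[[0,0,5.7],[0,0,5.7],[0,0,5.7],[0,0,5.7],[0,0,5.7],[0,0,5.7],[0,0,5.7],[0,0,5.7],[0,0,5.7]],"grip":[1,1,1,1,1,1,1,1,1]}'
python3 - <<'E'
from h import *
c=capture("wrist")
b,_=blobs(c,(0,130,60),(8,255,255));print(b[:5])
st=readout.read_state();print(st["eef_pos"],st["eef_rot"],st["joints"])
for z in(.112,.118,.124):print(plane(c,b[0][1:3],z))
cv2.imwrite("pics/w1.png",c["frame"])
s=capture("side");print(blobs(s,(0,130,60),(8,255,255),(280,195,310,225))[0])
E
```

```text
time: 0.97
eef_pos: [0.3796, -0.2724, 0.2373]
eef_rot: [3.073, 0.65, 0.002]
contact_force: [1.1, -0.2, 0.5]
opening: 0.0853
gripper_force: 0.0
time: 1.72
eef_pos: [0.5164, 0.0021, 0.2541]
eef_rot: [-3.138, 0.123, -0.002]
contact_force: [0.3, -0.0, 0.1]
opening: 0.0856
gripper_force: 0.0
[(591, 384.6, 219.8, 372, 207, 26, 26), (279, 260.9, 179.2, 252, 171, 19, 18), (44, 368.5, 221.0, 367, 210, 3, 23)]
[ 5.15486796e-01 -3.17987877e-04  2.53869191e-01] [-3.13885314e+00  1.23353052e-01 -7.16336157e-05] [-2.54958418e-01 -1.42556622e-01 -8.28122428e-02  1.63056392e+00
  3.19058462e-04  2.96519134e+00]
[ 0.45697679 -0.13901082  0.112     ]
[ 0.45955079 -0.13627718  0.118     ]
[ 0.46212478 -0.13354354  0.124     ]
[(45, 294.7, 209.8, 291, 207, 8, 7)]
```

View pics/w1.png

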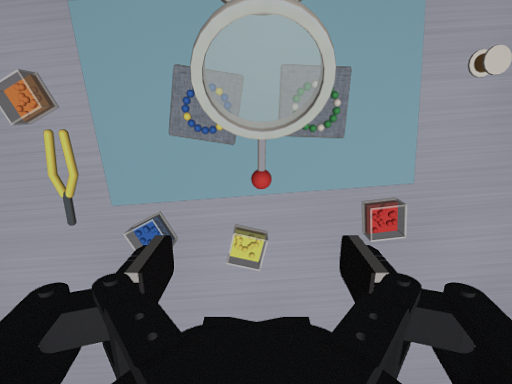

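The wrist view shows the knob at (261,179), with its stem going straight up to the frame. Joint 6 is at 2.97 rad, close to its limit, so I'll use the half-turned grasp.

```bash
python3 -m inch '{"delta_pos":[[0,0,0],[0,0,0],[0,0,0],[0,0,0],[0,0,0],[0,0,0],[0,0,0],[0,0,0],[0,0,0],[0,0,0]],"delta_rot":[[0,0,-12],[0,0,-12],[0,0,-12],[0,0,-12],[0,0,-12],[0,0,-12],[0,0,-12],[0,0,-12],[0,0,-12],[0,0,-12]],"grip":[0.7,0.7,0.7,0.7,0.7,0.7,0.7,0.7,0.7,0.7]}'
python3 -m inch '{"delta_pos":[[0,0,0],[0,0,0],[0,0,0],[0,0,0],[0,0,0],[0,0,0],[0,0,0],[0,0,0],[0,0,0],[0,0,0]],"delta_rot":[[0,0,-12],[0,0,-12],[0,0,-12],[0,0,-12],[0,0,-12],[0,0,-12],[0,0,-12],[0,0,-12],[0,0,-12],[0,0,-12]],"grip":[0.7,0.7,0.7,0.7,0.7,0.7,0.7,0.7,0.7,0.7]}'
python3 -m inch '{"delta_pos":[[0,0,0],[0,0,0],[0,0,0],[0,0,0],[0,0,0],[0,0,0],[0,0,0],[0,0,0]],"delta_rot":[[0,0,-12],[0,0,-12],[0,0,-12],[0,0,-12],[0,0,-12],[0,0,-12],[0,0,-12],[0,0,-12]],"grip":[0.7,0.7,0.7,0.7,0.7,0.7,0.7,0.7]}'
python3 - <<'E'
from h import *
from scipy.spatial.transform import Rotation as Ro
c=capture("wrist")
b,_=blobs(c,(0,130,60),(8,255,255));print(b[:5])
st=readout.read_state();print(st["eef_pos"],st["joints"]);print(Ro.from_rotvec(st["eef_rot"]).as_matrix().round(3))
for k in b[:3]:print(plane(c,k[1:3],.118))
E
```

```text
time: 2.65
eef_pos: [0.5144, -0.0048, 0.2539]
eef_rot: [2.784, 1.456, -0.0]
contact_force: [0.5, -0.2, 1.1]
opening: 0.0596
gripper_force: 0.0
time: 3.48
eef_pos: [0.5145, -0.0043, 0.2539]
eef_rot: [1.685, 2.651, -0.0]
contact_force: [-0.1, -0.6, -0.4]
opening: 0.0599
gripper_force: 0.0
time: 4.15
eef_pos: [0.5146, -0.004, 0.2539]
eef_rot: [-0.204, -3.135, 0.0]
contact_force: [0.1, -0.4, -0.3]
opening: 0.0599
gripper_force: 0.0
[(892, 115.6, 109.8, 99, 91, 34, 38), (294, 258.0, 179.9, 249, 171, 19, 19)]
[ 0.51459731 -0.00403342  0.25387595] [-2.62260676e-01 -1.45176614e-01 -8.51882941e-02  1.63072647e+00
 -2.49108603e-04 -1.42027151e-01]
[[-0.993  0.12  -0.   ]
 [ 0.12   0.993 -0.   ]
 [-0.    -0.    -1.   ]]
[ 0.4266106  -0.13445741  0.118     ]
[ 0.51687748 -0.00207218  0.118     ]
```

```bash
python3 -m inch '{"delta_pos":[[0,0.1,2.7],[0,0.1,2.7],[0,0.1,2.7],[0,0.1,4],[0,0.1,4],[0,0.1,5.4],[0,0.1,5.4],[0,0.1,5.4],[0,0.1,5.4],[0,0.1,5.4]],"delta_rot":[[0,0,0],[0,0,0],[0,0,0],[0,0,0],[0,0,0],[0,0,0],[0,0,0],[0,0,0],[0,0,0],[0,0,0]],"grip":[0.7,0.7,0.7,0.7,0.7,0.7,0.7,0.7,0.7,0.7]}'
python3 -m inch '{"delta_pos":[[0,0,0],[0,0,0],[0,0,0],[0,0,0],[0,0,0],[0,0,0],[0,0,0],[0,0,0],[0,0,0],[0,0,0]],"delta_rot":[[0,0,0],[0,0,0],[0,0,0],[0,0,0],[0,0,0],[0,0,0],[0,0,0],[0,0,0],[0,0,0],[0,0,0]],"grip":[0.1,0.1,0.1,0.1,0.1,0.1,0.1,0.1,0.1,0.1]}' 30
```

```text
time: 5.03
eef_pos: [0.5163, -0.0013, 0.1215]
eef_rot: [0.207, 3.132, -0.001]
contact_force: [-0.8, 1.1, -0.7]
opening: 0.0598
gripper_force: 0.0
time: 5.87
eef_pos: [0.5151, -0.0008, 0.1188]
eef_rot: [-0.205, -3.135, 0.0]
contact_force: [0.9, -0.1, 0.2]
opening: 0.0085
gripper_force: 0.0
```

```bash
cat > tgt.py <<'E'
# waypoints: world knob pose for (az,t) -> deltas from current TCP in tool units
import sys
from h import *
from scipy.spatial.transform import Rotation as Ro
A=np.array([.788,-.0235]);B=np.array([.5942,.0665])
w=B-A;R=np.hypot(*w);AZ=np.arctan2(w[1],w[0])
f=lambda t:(.1+.09*np.cos(t)-np.tan(t)*(.2-.09*np.sin(t)-.016))-R
T=brentq(f,-.8,.8)
def knob(az,t):
    r=.1+.192*np.cos(t)+.021*np.sin(t);z=.2-.192*np.sin(t)+.021*np.cos(t)
    return np.array([A[0]+r*np.cos(az),A[1]+r*np.sin(az),z])
def inv(p):
    v=p[:2]-A;r=np.hypot(*v)-.1;h=.2-p[2]
    return np.arctan2(v[1],v[0]),np.arctan2(h,r)+np.arctan2(21,192),np.hypot(r,h)
if __name__=="__main__":
    az1,t1=AZ+float(sys.argv[1]),T+float(sys.argv[2]);n=int(sys.argv[3])
    st=readout.read_state();p=st["eef_pos"];M=Ro.from_rotvec(st["eef_rot"]).as_matrix()
    az0,t0,L=inv(p);print("AZ,T",AZ,T,"now",az0,t0,L,"F",st["contact_force"])
    for i in range(1,n+1):
        a=az0+(az1-az0)*i/n;t=t0+(t1-t0)*i/n
        print((M.T@(knob(a,t)-p)/.025).round(2),"yaw",round(-np.degrees(a-az0)/5,2))
E
python3 tgt.py -0.1 -0.2 8
```

```text
AZ,T 2.7068314797360515 -0.1242437799887498 now 3.0587267523740325 0.5457080088778377 0.19187341882671136 F [ 0.8784508  -0.05338899  0.20864491]
[ 0.37  0.62 -0.76] yaw 0.65
[ 0.57  1.27 -1.57] yaw 1.29
[ 0.65  1.94 -2.39] yaw 1.94
[ 0.6   2.6  -3.23] yaw 2.59
[ 0.42  3.24 -4.07] yaw 3.24
[ 0.12  3.84 -4.9 ] yaw 3.88
[-0.3   4.38 -5.71] yaw 4.53
[-0.82  4.85 -6.49] yaw 5.18
```

The fingers closed to 8.5 mm with no force, so the grasp missed the ball. I'll check with the camera.

```bash
python3 - <<'E'
from h import *
s=capture("scene");d=capture("side");w=capture("wrist")
for n,c in(("s",s),("d",d),("w",w)):print(n,blobs(c,(0,130,60),(8,255,255),None)[0][:6])
a=cv2.resize(d["frame"][150:250,230:380],None,fx=3,fy=3);cv2.imwrite("pics/m1.png",np.hstack([a,cv2.resize(w["frame"],(400,300))])[:, :800] if 0 else np.hstack([a[:, :400],cv2.resize(w["frame"],(400,300))]))
E
```

```text
s [(360, 7.8, 285.0, 0, 261, 19, 39), (188, 303.7, 23.2, 288, 11, 30, 21), (179, 265.4, 19.2, 240, 13, 47, 20), (116, 308.0, 5.3, 294, 2, 27, 9), (108, 231.2, 15.2, 226, 5, 13, 19), (84, 263.3, 45.5, 248, 42, 33, 15)]
d [(1919, 417.6, 5.3, 322, 0, 190, 18), (892, 469.6, 270.1, 439, 237, 73, 57), (275, 303.9, 83.9, 290, 73, 26, 19), (199, 209.3, 107.3, 200, 100, 22, 29), (154, 301.0, 114.8, 286, 111, 31, 9), (114, 322.8, 64.0, 318, 56, 11, 17)]
w [(1767, 38.3, 107.7, 13, 80, 51, 57), (650, 255.1, 230.6, 239, 215, 31, 35)]
```

View pics/m1.png

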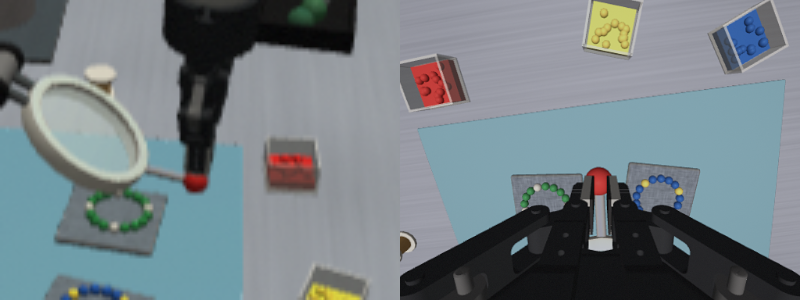

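```bash
python3 - <<'E'
from h import *
d=capture("side");w=capture("wrist");s=capture("scene")
bd=blobs(d,(0,130,60),(8,255,255),(280,195,312,225))[0];bw=blobs(w,(0,130,60),(8,255,255),(230,200,280,260))[0];bs=blobs(s,(0,130,60),(8,255,255),(245,165,275,195),3)[0];print(bd,bw,bs)
print(tri(d,bd[0][1:3],w,bw[0][1:3]),readout.read_state()["eef_pos"])
if bs:print(tri(s,bs[0][1:3],w,bw[0][1:3]))
f=lambda c,p:192/np.tan(np.radians(c["fovy"])/2)
def proj(c,P):
    q=c["view"][:3,:3]@P+c["view"][:3,3];return c["cx"]+f(c,0)*q[0]/-q[2],c["cy"]+f(c,0)*-q[1]/-q[2]
e=readout.read_state()["eef_pos"]
for c in(d,w,s):print("tcp",proj(c,e),"tips",proj(c,e-[0,0,.019]))
o,v=ray(w,bw[0][1:3]);print(o,"dist from size",f(w,0)*.022/bw[0][5])
E
```

```text
[(38, 294.7, 210.3, 291, 208, 8, 6)] [(650, 255.1, 230.6, 239, 215, 31, 35)] [(27, 259.6, 179.0, 256, 177, 8, 5)]
(array([ 0.51728923, -0.00153456,  0.1147752 ]), np.float64(0.0003178744520323203)) [ 0.51512216 -0.00083506  0.11889146]
(array([ 0.51476863, -0.0017511 ,  0.12083273]), np.float64(0.001070036408669302))
tcp (np.float64(295.5802371849333), np.float64(209.21092983753823)) tips (np.float64(295.06925609097846), np.float64(215.05729013230345))
tcp (np.float64(255.81191423015358), np.float64(229.6958062991675)) tips (np.float64(255.82847028723867), np.float64(218.11776924766096))
tcp (np.float64(260.1806068817363), np.float64(179.7139151530071)) tips (np.float64(259.9284877613211), np.float64(185.53009815973448))
[0.44778699 0.00814238 0.27445561] dist from size 0.19957532055604355
```

```bash
python3 - <<'E'
from h import *
print([ (k,getattr(manip,k)) for k in dir(manip) if k[0]!='_'])
d=capture("side");w=capture("wrist")
a=cv2.resize(d["frame"][170:230,265:325],(400,400),interpolation=2);b=cv2.resize(w["frame"][190:270,215:295],(400,400),interpolation=2)
cv2.imwrite("pics/m2.png",np.hstack([a,b]))
E
```

```text
[('Unreachable', <class 'station.Unreachable'>), ('tcp_to_tips', 0.019)]
```

View pics/m2.png

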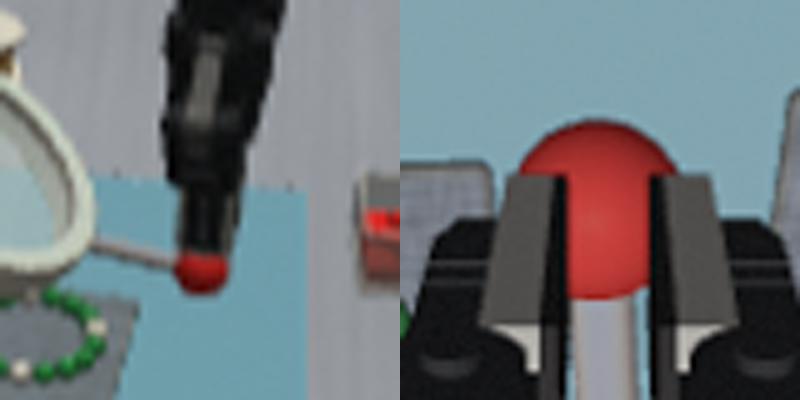

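The side crop shows the fingertips ending at the top of the ball, so they really stand higher than nominal. I'll open, go 17 mm lower and close again.

```bash
python3 -m inch '{"delta_pos":[[0,0,-0.2],[0,0,-0.2],[0,0,-0.2],[0,0,-0.2],[0,0,0],[0,0,0.7],[0,0,0.7],[0,0,0.7]],"delta_rot":[[0,0,0],[0,0,0],[0,0,0],[0,0,0],[0,0,0],[0,0,0],[0,0,0],[0,0,0]],"grip":[0.6,0.6,0.6,0.6,0.6,0.6,0.6,0.6]}'
python3 -m inch '{"delta_pos":[[0,0,0],[0,0,0],[0,0,0],[0,0,0],[0,0,0],[0,0,0],[0,0,0],[0,0,0],[0,0,0],[0,0,0]],"delta_rot":[[0,0,0],[0,0,0],[0,0,0],[0,0,0],[0,0,0],[0,0,0],[0,0,0],[0,0,0],[0,0,0],[0,0,0]],"grip":[0.1,0.1,0.1,0.1,0.1,0.1,0.1,0.1,0.1,0.1]}' 30
python3 - <<'E'
from h import *
d=capture("side");w=capture("wrist");s=capture("scene")
print([blobs(c,(0,130,60),(8,255,255),r,3)[0] for c,r in((d,(280,195,312,225)),(w,(220,180,290,270)),(s,(245,165,275,195)))])
E
```

```text
time: 6.93
eef_pos: [0.5142, -0.0006, 0.1004]
eef_rot: [-0.205, -3.133, -0.0]
contact_force: [-0.0, 0.4, -0.1]
opening: 0.0512
gripper_force: 0.0
time: 7.77
eef_pos: [0.5156, -0.001, 0.1017]
eef_rot: [0.205, 3.134, -0.0]
contact_force: [3.7, -0.3, 1.7]
opening: 0.0192
gripper_force: 29.4
[[], [(1201, 255.9, 244.0, 238, 225, 37, 39)], [(32, 259.6, 179.1, 256, 177, 8, 6)]]
```

```bash
sed -i 's/p=st\["eef_pos"\]/p=st["eef_pos"]+np.array([0,0,.016])/' tgt.py; python3 tgt.py -0.1 -0.17 10
```

```text
AZ,T 2.7068314797360515 -0.1242437799887498 now 3.0589564555307933 0.5522748496217464 0.1919860005631583 F [4.67904854 0.50111009 2.56435685]
[ 0.31  0.49 -0.58] yaw 0.52
[ 0.5   1.01 -1.2 ] yaw 1.04
[ 0.62  1.54 -1.84] yaw 1.55
[ 0.65  2.07 -2.49] yaw 2.07
[ 0.61  2.6  -3.14] yaw 2.59
[ 0.49  3.12 -3.79] yaw 3.11
[ 0.3   3.61 -4.44] yaw 3.63
[ 0.03  4.08 -5.09] yaw 4.14
[-0.31  4.51 -5.71] yaw 4.66
[-0.72  4.89 -6.33] yaw 5.18
```

```bash
python3 -m inch '{"delta_pos":[[0.15,0.25,-0.29],[0.31,0.49,-0.58],[0.42,0.75,-0.9],[0.5,1.01,-1.2],[0.57,1.28,-1.52],[0.62,1.54,-1.84],[0.65,1.8,-2.16],[0.65,2.07,-2.49],[0.64,2.33,-2.81],[0.61,2.6,-3.14]],"delta_rot":[[0,0,0.26],[0,0,0.52],[0,0,0.78],[0,0,1.04],[0,0,1.3],[0,0,1.55],[0,0,1.8],[0,0,2.07],[0,0,2.33],[0,0,2.59]],"grip":[0.1,0.1,0.1,0.1,0.1,0.1,0.1,0.1,0.1,0.1]}'; python3 tgt.py -0.1 -0.17 5;  python3 - <<'E'
from h import *
d=capture("side");w=capture("wrist");s=capture("scene")
print([blobs(c,(0,130,60),(8,255,255),r,3)[0] for c,r in((d,(260,150,330,235)),(w,(200,160,310,290)),(s,(240,130,310,195)))])
E
```

```text
time: 8.75
eef_pos: [0.5074, 0.0659, 0.1794]
eef_rot: [-0.559, -3.089, 0.001]
contact_force: [1.0, -0.4, -0.6]
opening: 0.0088
gripper_force: 0.0
AZ,T 2.7068314797360515 -0.1242437799887498 now 2.8330532345837174 0.13233474699833217 0.19453744848783058 F [ 1.00885642 -0.42716901 -0.64358845]
[-0.05  0.53 -0.66] yaw 0.52
[-0.13  1.06 -1.32] yaw 1.04
[-0.29  1.57 -1.96] yaw 1.56
[-0.52  2.07 -2.6 ] yaw 2.07
[-0.82  2.53 -3.22] yaw 2.59
[[(48, 297.3, 208.5, 294, 205, 8, 8), (37, 324.6, 203.4, 320, 202, 10, 5), (11, 321.4, 208.1, 320, 207, 4, 3), (5, 328.4, 209.0, 327, 208, 3, 3)], [(57, 201.2, 231.7, 200, 223, 4, 19)], [(29, 265.1, 173.2, 262, 171, 7, 5)]]
```

The ball slipped out early in the lift. I'll re-measure it and grip deeper and harder.

```bash
cat > kn.py <<'E'
from tgt import *
d=capture("side");s=capture("scene");w=capture("wrist")
b=[blobs(c,(0,130,60),(8,255,255),r,10)[0] for c,r in((d,(240,130,318,235)),(s,(235,110,325,195)),(w,(150,100,370,384)))]
st=readout.read_state();e=st["eef_pos"];M=Ro.from_rotvec(st["eef_rot"]).as_matrix() if 0 else None
from scipy.spatial.transform import Rotation as Ro
M=Ro.from_rotvec(st["eef_rot"]).as_matrix()
print([x[:2] for x in b])
def show(n,k):
    a,t,L=inv(k);print(n,k.round(4),"az err",round(a-AZ,3),"tilt err",round(t-T,3),"L",round(L,4),"delta units",(M.T@(k-e)/.025).round(2),"yaw to lens",round(((np.degrees(np.arctan2(M[1,1],M[0,1])-(a-np.pi/2))+90)%180-90)/5,2))
ks,r=tri(s,b[1][0][1:3],d,b[0][0][1:3]) if b[0] and b[1] else (None,0)
if ks is not None:
    show("side+scene res%.4f"%r,ks)
    if b[2]:
        for c,bb,nn in((d,b[0],"side+wrist"),(s,b[1],"scene+wrist")):
            k,r=tri(c,bb[0][1:3],w,b[2][0][1:3]);show(nn+" res%.4f"%r,k)
print(e.round(4))
E
python3 -m inch '{"delta_pos":[[0,0,-1],[0,0,-1],[0,0,-1],[0,0,-1],[0,0,-1]],"delta_rot":[[0,0,0],[0,0,0],[0,0,0],[0,0,0],[0,0,0]],"grip":[0.6,0.6,0.6,0.6,0.6]}'; python3 kn.py
```

```text
time: 9.32
eef_pos: [0.5079, 0.0654, 0.2037]
eef_rot: [-0.557, -3.09, 0.0]
contact_force: [0.3, 0.5, 0.1]
opening: 0.0512
gripper_force: 0.0
[[(47, 296.4, 209.8, 293, 207, 8, 7)], [(27, 267.1, 173.8, 264, 172, 7, 5)], [(423, 204.6, 218.6, 193, 208, 24, 23)]]
side+scene res0.0046 [0.5119 0.0166 0.1322] az err 0.291 tilt err 0.596 L 0.1914 delta units [-0.83 -1.78  2.88] yaw to lens -2.44
side+wrist res0.0003 [0.5131 0.0158 0.1293] az err 0.293 tilt err 0.612 L 0.1913 delta units [-0.88 -1.79  2.99] yaw to lens -2.46
scene+wrist res0.0020 [0.5113 0.0164 0.1339] az err 0.292 tilt err 0.586 L 0.1913 delta units [-0.81 -1.8   2.81] yaw to lens -2.45
[0.5081 0.0655 0.2041]
```

```bash
python3 -m inch '{"delta_pos":[[-0.85,-1.8,0],[-0.85,-1.8,0],[-0.85,-1.8,1],[-0.85,-1.8,2],[-0.85,-1.8,3],[-0.85,-1.8,3.9],[-0.85,-1.8,3.9],[-0.85,-1.8,3.9]],"delta_rot":[[0,0,-2.4],[0,0,-2.4],[0,0,-2.4],[0,0,-2.4],[0,0,-2.4],[0,0,-2.4],[0,0,-2.4],[0,0,-2.4]],"grip":[0.6,0.6,0.6,0.6,0.6,0.6,0.6,0.6]}'
python3 -m inch '{"delta_pos":[[0,0,0],[0,0,0],[0,0,0],[0,0,0],[0,0,0],[0,0,0],[0,0,0],[0,0,0]],"delta_rot":[[0,0,0],[0,0,0],[0,0,0],[0,0,0],[0,0,0],[0,0,0],[0,0,0],[0,0,0]],"grip":[0.1,0.1,0.1,0.1,0.1,0.1,0.1,0.1]}' 60
python3 - <<'E'
from h import *
d=capture("side");w=capture("wrist")
a=cv2.resize(d["frame"][170:230,265:325],(400,400),interpolation=2);b=cv2.resize(w["frame"][170:290,195:315],(400,400),interpolation=2)
cv2.imwrite("pics/m3.png",np.hstack([a,b]))
E
```

```text
time: 10.13
eef_pos: [0.5116, 0.0162, 0.1066]
eef_rot: [-0.231, -3.131, -0.0]
contact_force: [-0.3, -0.4, 0.3]
opening: 0.0512
gripper_force: 0.0
time: 10.8
eef_pos: [0.5139, 0.0157, 0.1083]
eef_rot: [0.231, 3.13, -0.001]
contact_force: [6.6, -0.7, 2.9]
opening: 0.0184
gripper_force: 58.6
```

View pics/m3.png

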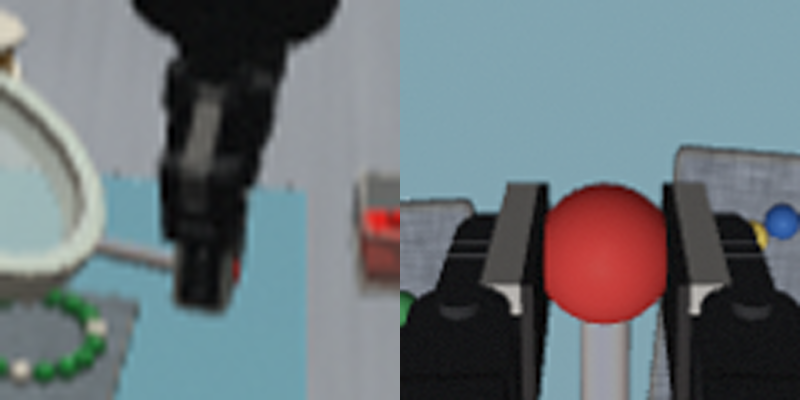

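The ball is between the pads now, but it sticks out on the robot side and the reaction pushes the tool +x and up. I'll shift the grip robot-ward and down.

```bash
python3 -m inch '{"delta_pos":[[0,0,0],[0,0,0],[0,0,0],[0,0,0],[0.3,0,0.2],[0.3,0,0.2],[0.3,0,0.2]],"delta_rot":[[0,0,0],[0,0,0],[0,0,0],[0,0,0],[0,0,0],[0,0,0],[0,0,0]],"grip":[0.5,0.5,0.5,0.5,0.5,0.5,0.5]}' 40
python3 kn.py
python3 -m inch '{"delta_pos":[[0,0,0],[0,0,0],[0,0,0],[0,0,0],[0,0,0],[0,0,0],[0,0,0],[0,0,0]],"delta_rot":[[0,0,0],[0,0,0],[0,0,0],[0,0,0],[0,0,0],[0,0,0],[0,0,0],[0,0,0]],"grip":[0.1,0.1,0.1,0.1,0.1,0.1,0.1,0.1]}' 40
```

```text
time: 11.48
eef_pos: [0.5048, 0.0172, 0.1021]
eef_rot: [-0.231, -3.132, -0.0]
contact_force: [0.0, 0.9, 1.1]
opening: 0.0424
gripper_force: 0.0
[[(51, 302.9, 141.6, 289, 134, 29, 11)], [(31, 267.1, 173.8, 264, 171, 7, 6)], [(1423, 256.0, 266.5, 235, 245, 43, 44)]]
side+scene res0.1307 [ 0.5525 -0.0143  0.251 ] az err 0.396 tilt err -0.126 L 0.145 delta units [-2.04 -0.96 -5.94] yaw to lens -1.24
side+wrist res0.0964 [0.4725 0.0148 0.2912] az err 0.314 tilt err -0.163 L 0.2361 delta units [ 1.29 -0.28 -7.55] yaw to lens -0.31
scene+wrist res0.0009 [0.5112 0.0159 0.1342] az err 0.293 tilt err 0.584 L 0.1912 delta units [-0.23 -0.01 -1.26] yaw to lens -0.07
[0.5055 0.017  0.1026]
time: 12.3
eef_pos: [0.5055, 0.0171, 0.1025]
eef_rot: [0.231, 3.133, -0.0]
contact_force: [1.5, -0.6, -0.1]
opening: 0.0193
gripper_force: 39.0
```

```bash
python3 - <<'E'
s=open('tgt.py').read()
s=s.replace('p=st["eef_pos"]+np.array([0,0,.016]);M=Ro.from_rotvec(st["eef_rot"]).as_matrix()','M=Ro.from_rotvec(st["eef_rot"]).as_matrix();OFF=M@[-.0058,0,-.029];p=st["eef_pos"]+OFF')
s=s.replace('(knob(a,t)-p)','(knob(a,t)-Ro.from_rotvec([0,0,a-az0]).apply(OFF)-st["eef_pos"])')
open('tgt.py','w').write(s)
E
python3 tgt.py -0.1 -0.17 10
```

```text
AZ,T 2.7068314797360515 -0.1242437799887498 now 2.999076181702282 0.4731077326435646 0.19225534632990343 F [ 1.45642535 -0.61213785 -0.08578603]
[ 0.22  0.46 -0.55] yaw 0.45
[ 0.34  0.92 -1.12] yaw 0.9
[ 0.39  1.39 -1.71] yaw 1.35
[ 0.39  1.86 -2.3 ] yaw 1.8
[ 0.32  2.33 -2.89] yaw 2.25
[ 0.19  2.78 -3.48] yaw 2.7
[-0.01  3.21 -4.07] yaw 3.15
[-0.26  3.62 -4.65] yaw 3.6
[-0.56  4.   -5.22] yaw 4.05
[-0.92  4.34 -5.77] yaw 4.49
```

```bash
python3 -m inch '{"delta_pos":[[0.12,0.23,-0.27],[0.22,0.46,-0.55],[0.29,0.69,-0.83],[0.34,0.92,-1.12],[0.37,1.15,-1.41],[0.39,1.39,-1.71],[0.4,1.62,-2.0],[0.39,1.86,-2.3],[0.36,2.1,-2.6],[0.32,2.33,-2.89]],"delta_rot":[[0,0,0.22],[0,0,0.45],[0,0,0.67],[0,0,0.9],[0,0,1.12],[0,0,1.35],[0,0,1.57],[0,0,1.8],[0,0,2.02],[0,0,2.25]],"grip":[0.1,0.1,0.1,0.1,0.1,0.1,0.1,0.1,0.1,0.1]}'; python3 tgt.py -0.1 -0.17 5; python3 kn.py
```

```text
time: 13.13
eef_pos: [0.505, 0.0759, 0.174]
eef_rot: [-0.539, -3.093, 0.002]
contact_force: [-0.2, -1.9, -5.0]
opening: 0.0194
gripper_force: 39.2
AZ,T 2.7068314797360515 -0.1242437799887498 now 2.8037367973906995 0.09367628748617829 0.1941326007835935 F [-0.20394566 -1.92913881 -5.01889013]
[-0.08  0.47 -0.6 ] yaw 0.45
[-0.18  0.93 -1.19] yaw 0.9
[-0.34  1.38 -1.78] yaw 1.35
[-0.57  1.81 -2.36] yaw 1.81
[-0.86  2.22 -2.92] yaw 2.26
[[], [(38, 292.4, 151.3, 289, 148, 8, 7)], [(1237, 253.0, 264.3, 237, 244, 36, 42)]]
[0.5051 0.076  0.1739]
```

```bash
python3 -m inch '{"delta_pos":[[-0.04,0.23,-0.3],[-0.08,0.47,-0.6],[-0.13,0.7,-0.9],[-0.18,0.93,-1.19],[-0.26,1.15,-1.48],[-0.34,1.38,-1.78],[-0.45,1.6,-2.07],[-0.57,1.81,-2.36],[-0.86,2.22,-2.92],[-0.86,2.22,-2.92]],"delta_rot":[[0,0,0.22],[0,0,0.45],[0,0,0.67],[0,0,0.9],[0,0,1.12],[0,0,1.35],[0,0,1.57],[0,0,1.8],[0,0,2.25],[0,0,2.25]],"grip":[0.1,0.1,0.1,0.1,0.1,0.1,0.1,0.1,0.1,0.1]}'; python3 tgt.py 0 0 1
```

```text
time: 14.12
eef_pos: [0.5461, 0.1208, 0.2485]
eef_rot: [0.84, 3.026, -0.0]
contact_force: [-0.4, -1.8, -4.5]
opening: 0.0193
gripper_force: 39.8
AZ,T 2.7068314797360515 -0.1242437799887498 now 2.6037190999395268 -0.30578543770438266 0.19224004813983966 F [-0.38078696 -1.81485602 -4.52837597]
[ 0.41 -1.21  1.31] yaw -1.18
```

```bash
python3 -m inch '{"delta_pos":[[0.15,-0.4,0.43],[0.28,-0.8,0.87],[0.41,-1.2,1.3],[0.41,-1.2,1.3],[0.41,-1.2,1.3]],"delta_rot":[[0,0,-0.4],[0,0,-0.8],[0,0,-1.2],[0,0,-1.2],[0,0,-1.2]],"grip":[0.1,0.1,0.1,0.1,0.1]}'; python3 - <<'E'
from h import *
from scipy.spatial.transform import Rotation as Ro
for i in range(4):
    st=readout.read_state();print(st["contact_force"],st["moment"]);capture("side")
E
python3 tgt.py 0 0 1
```

```text
time: 14.53
eef_pos: [0.523, 0.0982, 0.2148]
eef_rot: [0.677, 3.061, -0.002]
contact_force: [14.4, -6.6, -3.5]
opening: 0.0189
gripper_force: 39.9
[14.41414883 -6.60272221 -3.46299253] [-1.473856   -2.95116507 -0.05911253]
[15.1058812  -6.61059551 -2.69988221] [-1.47430551 -2.93503485 -0.02510625]
[13.32604951 -6.65132247 -3.43859809] [-1.4289445  -2.94480197 -0.04302464]
[14.07705954 -6.22869936 -3.64024508] [-1.43470167 -2.92002433 -0.06634123]
AZ,T 2.7068314797360515 -0.1242437799887498 now 2.7097525357233074 -0.12535040899953442 0.19107583636881711 F [13.18261395 -6.58598537 -3.22481545]
[ 0.08  0.03 -0.01] yaw 0.03
```

```bash
python3 -m inch '{"delta_pos":[[-0.1,0,0],[-0.1,0,0],[-0.1,0,0],[-0.1,0,0],[-0.1,0,0],[-0.1,0,0],[-0.1,0,0],[-0.1,0,0]],"delta_rot":[[0,0,0],[0,0,0],[0,0,0],[0,0,0],[0,0,0],[0,0,0],[0,0,0],[0,0,0]],"grip":[0.6,0.7,0.8,0.8,0.8,0.8,0.8,0.8]}'; python3 kn.py
```

```text
time: 15.4
eef_pos: [0.5228, 0.0995, 0.2151]
eef_rot: [0.678, 3.068, -0.0]
contact_force: [-0.2, -0.1, -0.5]
opening: 0.0683
gripper_force: 0.0
[[(50, 294.7, 195.5, 292, 192, 7, 8)], [(37, 302.9, 144.8, 300, 142, 7, 6)], [(1121, 242.4, 241.6, 224, 223, 38, 38)]]
side+scene res0.0028 [0.5207 0.0916 0.2255] az err 0.028 tilt err 0.1 L 0.1927 delta units [-0.05 -0.32 -0.42] yaw to lens -0.33
side+wrist res0.0011 [0.522  0.0916 0.2245] az err 0.026 tilt err 0.105 L 0.1914 delta units [-0.1  -0.3  -0.37] yaw to lens -0.31
scene+wrist res0.0014 [0.5213 0.0914 0.2273] az err 0.028 tilt err 0.091 L 0.1924 delta units [-0.08 -0.32 -0.49] yaw to lens -0.33
[0.5229 0.0994 0.2151]
```

Released, the head is within 0.03 rad in swivel and 0.10 rad in tilt. It sprang back 0.13 and 0.28 rad. I'll re-grip and overshoot by the matching amounts.

```bash
python3 -m inch '{"delta_pos":[[0.15,-0.32,0.3],[0.15,-0.32,0.72],[0.15,-0.32,0.72],[0.15,-0.32,0.72]],"delta_rot":[[0,0,-0.3],[0,0,-0.3],[0,0,-0.3],[0,0,-0.3]],"grip":[0.6,0.6,0.6,0.6]}'
python3 -m inch '{"delta_pos":[[0,0,0],[0,0,0],[0,0,0],[0,0,0],[0,0,0],[0,0,0],[0,0,0],[0,0,0]],"delta_rot":[[0,0,0],[0,0,0],[0,0,0],[0,0,0],[0,0,0],[0,0,0],[0,0,0],[0,0,0]],"grip":[0.1,0.1,0.1,0.1,0.1,0.1,0.1,0.1]}' 40
python3 tgt.py -0.13 -0.285 4
```

```text
time: 15.88
eef_pos: [0.5158, 0.0938, 0.1963]
eef_rot: [-0.639, -3.075, 0.0]
contact_force: [0.3, -0.5, -0.3]
opening: 0.0514
gripper_force: 0.0
time: 16.55
eef_pos: [0.5162, 0.0937, 0.1972]
eef_rot: [0.638, 3.076, -0.0]
contact_force: [1.4, -0.3, -0.1]
opening: 0.0191
gripper_force: 39.0
AZ,T 2.7068314797360515 -0.1242437799887498 now 2.73455226059204 -0.027972753174418816 0.19197048725369084 F [ 1.35861629 -0.31545777 -0.10017489]
[-0.1   0.46 -0.73] yaw 0.45
[-0.33  0.91 -1.44] yaw 0.9
[-0.64  1.33 -2.12] yaw 1.36
[-1.03  1.72 -2.78] yaw 1.81
```

```bash
python3 -m inch '{"delta_pos":[[-0.05,0.23,-0.36],[-0.1,0.46,-0.73],[-0.2,0.68,-1.08],[-0.33,0.91,-1.44],[-0.48,1.12,-1.78],[-0.64,1.33,-2.12],[-0.83,1.53,-2.45],[-1.03,1.72,-2.78],[-1.03,1.72,-2.78],[-1.03,1.72,-2.78]],"delta_rot":[[0,0,0.22],[0,0,0.45],[0,0,0.67],[0,0,0.9],[0,0,1.12],[0,0,1.35],[0,0,1.57],[0,0,1.8],[0,0,1.8],[0,0,1.8]],"grip":[0.1,0.1,0.1,0.1,0.1,0.1,0.1,0.1,0.1,0.1]}'; python3 tgt.py 0 0 3
```

```text
time: 17.38
eef_pos: [0.5566, 0.1226, 0.2658]
eef_rot: [-0.877, -3.015, 0.002]
contact_force: [-0.8, -2.9, -4.5]
opening: 0.0194
gripper_force: 39.2
AZ,T 2.7068314797360515 -0.1242437799887498 now 2.5782798308310158 -0.404972518690137 0.19276168978249897 F [-0.83690114 -2.8644133  -4.5148179 ]
[ 0.33 -0.48  0.64] yaw -0.49
[ 0.56 -0.99  1.31] yaw -0.98
[ 0.7  -1.51  2.01] yaw -1.47
```

```bash
python3 -m inch '{"delta_pos":[[0.15,-0.24,0.32],[0.28,-0.48,0.64],[0.38,-0.73,0.98],[0.46,-1.0,1.31],[0.5,-1.25,1.66],[0.55,-1.5,2.0],[0.55,-1.5,2.0]],"delta_rot":[[0,0,-0.24],[0,0,-0.49],[0,0,-0.73],[0,0,-0.98],[0,0,-1.22],[0,0,-1.47],[0,0,-1.47]],"grip":[0.1,0.1,0.1,0.1,0.1,0.1,0.1]}'
python3 -m inch '{"delta_pos":[[0,0,0],[0,0,0],[0,0,0],[0,0,0],[0,0,0],[0,0,0],[0,0,0],[0,0,0]],"delta_rot":[[0,0,0],[0,0,0],[0,0,0],[0,0,0],[0,0,0],[0,0,0],[0,0,0],[0,0,0]],"grip":[0.6,0.7,0.8,0.8,0.8,0.8,0.8,0.8]}'; python3 kn.py
```

```text
time: 17.97
eef_pos: [0.5236, 0.0984, 0.2151]
eef_rot: [-0.68, -3.065, 0.0]
contact_force: [-3.0, 1.9, 1.1]
opening: 0.0193
gripper_force: 39.9
time: 18.63
eef_pos: [0.5252, 0.0987, 0.2166]
eef_rot: [0.683, 3.067, -0.0]
contact_force: [-0.3, 1.3, 0.6]
opening: 0.0682
gripper_force: 0.0
[[(38, 293.2, 188.4, 291, 184, 6, 9)], [(39, 306.9, 138.5, 303, 136, 8, 6)], [(1493, 256.0, 263.6, 235, 242, 43, 44)]]
side+scene res0.0013 [0.5259 0.0971 0.2473] az err 0.003 tilt err -0.012 L 0.1944 delta units [-0.05 -0.04 -1.23] yaw to lens -0.08
side+wrist res0.0031 [0.5275 0.0978 0.2482] az err -0.001 tilt err -0.019 L 0.1935 delta units [-0.1   0.01 -1.26] yaw to lens -0.02
scene+wrist res0.0012 [0.5283 0.0969 0.2496] az err 0.001 tilt err -0.027 L 0.1927 delta units [-0.15 -0.01 -1.32] yaw to lens -0.05
[0.5251 0.0987 0.2166]
```

The error is nearly zero. I'll retreat straight up, then away, and verify independently.

```bash
python3 -m inch '{"delta_pos":[[0,0,-0.5],[0,0,-1.2],[0,0,-2.2],[0,0,-3.5],[0,0,-4.5],[2,2,-4.5],[4,4,-4.5],[4,4,-4.5],[4,4,-4.5],[4,4,-4.5]],"delta_rot":[[0,0,0],[0,0,0],[0,0,0],[0,0,0],[0,0,0],[0,0,0],[0,0,0],[0,0,0],[0,0,0],[0,0,0]],"grip":[0.8,0.8,0.8,0.8,0.8,0.8,0.8,0.8,0.8,0.8]}'; python3 kn.py; python3 - <<'E'
from h import *
s=capture("scene");d=capture("side")
a=cv2.resize(s["frame"][120:270,220:330],(400,545),interpolation=2);b=cv2.resize(d["frame"][140:280,180:310],(400,431),interpolation=2)
o=np.zeros((545,800,3),np.uint8);o[:,:400]=a;o[:431,400:]=b;cv2.imwrite("pics/f.png",o)
E
```

```text
time: 19.62
eef_pos: [0.4755, 0.2348, 0.3295]
eef_rot: [0.676, 3.068, 0.001]
contact_force: [0.1, -0.1, -0.3]
opening: 0.0686
gripper_force: 0.0
[[(65, 291.4, 188.5, 287, 185, 10, 8)], [(33, 307.0, 138.1, 304, 136, 7, 5)], []]
side+scene res0.0047 [0.5289 0.0976 0.2486] az err -0.002 tilt err -0.022 L 0.1923 delta units [-4.14 -3.97  3.22] yaw to lens -0.01
[0.4771 0.2314 0.329 ]
```

View pics/f.png

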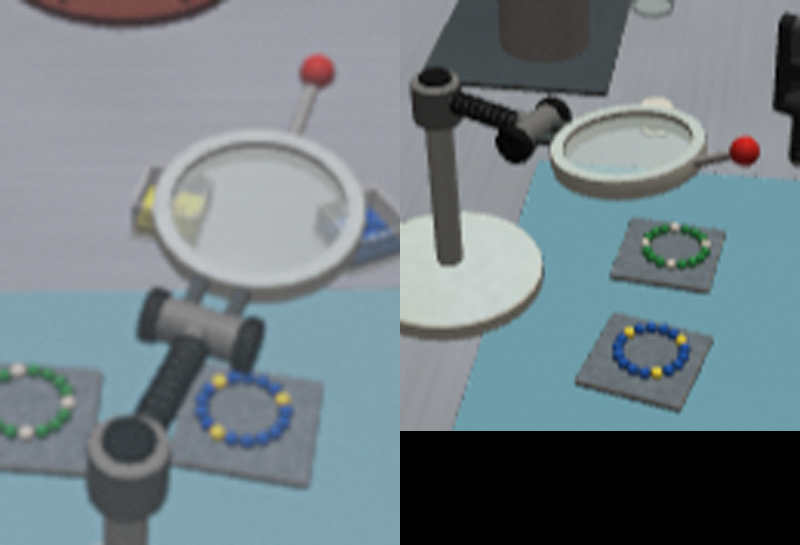

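The picture shows the head clear of the gripper, with both bracelets and boxes undisturbed. Lens centre is at scene (291.5,178.3) and side (254.3,188.7). Next I'll check the axis from the lens, hinge and knob points.

```bash
python3 - <<'E'
from tgt import *
s=capture("scene");d=capture("side")
l,r1=tri(s,(291.5,178.3),d,(254.3,188.7));h,r2=tri(s,(275,209.4),d,(223.2,182.2));k,r3=tri(s,(307,138.1),d,(291.4,188.5))
print(l,r1,h,r2,k,r3)
def hit(l,az,t):
    u=np.array([np.cos(az),np.sin(az)]);q=l[:2]-u*np.tan(t)*(l[2]-.016);return (q-B)*1000
a,t,L=inv(k)
r=.1+.09*np.cos(t);lm=np.array([*(A+r*np.array([np.cos(a),np.sin(a)])),.2-.09*np.sin(t)])
print("model lens",lm,"miss mm",hit(lm,a,t))
v=k-h;a2=np.arctan2(v[1],v[0]);t2=np.arctan2(-v[2],np.hypot(*v[:2]))+np.arctan2(21,192);print("hinge-knob",a2-AZ,t2-T,hit(l,a2,t2),hit(h+.47*0+(l-h),a,t))
print([ (blobs(c,(0,130,60),(8,255,255),r)[0][:1]) for c,r in((s,(290,120,325,150)),(d,(283,180,300,198)))])
E
```

```text
[0.61714967 0.0573278  0.21208328] 0.0012160895838730936 [0.69778337 0.01876082 0.20023564] 0.004580967977411471 [0.52886098 0.09758635 0.24859484] 0.0047191623162243694
model lens [0.61673883 0.05652419 0.21314366] miss mm [-3.82779428  2.34436749]
hinge-knob -0.001842075142671984 -0.02064416353337839 [-2.97705291  2.92618216] [-3.27513983  3.0817111 ]
[[(35, 306.9, 138.2, 303, 136, 8, 6)], [(65, 291.4, 188.5, 287, 185, 10, 8)]]
```

```bash
python3 -c "
from station import job;print(job.hand_in())"
```

```text
the job is handed in; nothing more can be done
None
```

The job is handed in: by my camera measurements the settled lens axis passes about 4–5 mm from the middle of the blue and yellow bracelet; the glass was not touched, and the bystander items show no sign of having moved in the last pictures.

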